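Put a two-piece shoe last together in its jig

ROBOT

A 6-joint arm with a two-finger parallel gripper is mounted at the origin on the work surface. World frame = base frame: x ahead of the robot, y to its left, z up, the work surface at z = 0. Lengths are in m, angles in rad, forces in N, time in s.
With the tool pointing down it reaches from about 0.275 to 0.975 m from the base axis. Payload 8.4 kg.
Tool frame: the origin (TCP) lies on the centre line of the jaws, within the pads' length; the fingertips stand 19 mm ahead of it and the grasp point (between the pads) is the TCP (tip_extent is the distance from the TCP to the fingertips, in m); z points along the fingers, x is the direction in which the jaws open and shut, and the axes are right-handed (so a half turn about z gives the same grasp; the last joint's range is limited). The gripper opens to 92 mm and grips with 3 to 60 N. Pads are 20 mm wide; open, the fingers measure 128 mm over their backs; the gripper's body (75 mm by 189 mm) begins 69 mm behind the grasp point.
Start: joints at [-1.177, 0.353, 1.633, -0, 1.155, -0.002], TCP at [0.241, -0.577, 0.234] pointing down, gripper open.
Joint ranges: [-2.63, 2.63], [-0.92, 2.1], [0.06, 2.66], [-1.3, 4.44], [0, 2.69], [-3.02, 3.02]. Speed limits (rad/s): [2.22, 2.22, 2.79, 3.14, 3.14, 3.14].

INTERFACE

Orientations are given as a rotation vector (axis times angle).
In Python, from cell import * gives the robot as it stands.
- The arm moves only by the shell command python3 -m inch 'ROWS' [FORCE]. ROWS is JSON, a list of rows, each a list of 7 numbers: the shift along the tool's x, y, z in mm, then the turn, a rotation vector about the tool's x, y, z in degrees, then the finger opening in mm, from 0 to 91.9. In form: [[dx, dy, dz, wx, wy, wz, gripper], ...]. A call has 1 to 20 rows; each row is the pose to reach, as a shift and turn from the pose commanded when the call began, along the tool's axes at that moment; what a row does not reach only later rows make up. A row lasts 1/10 s, in which the tool goes at most 50 mm and 8.59 degrees, less where a joint would pass 70% of its speed; a pose out of reach is approached as far as the arm can. A call with a gripper value outside its range is refused whole. The fingers move at their own pace and stop on an object; FORCE is the grip in N (left out, the last holds). Time passes only in rows, so rows that repeat a pose let the fingers close. It gives the time, the measured TCP pose, the force and the opening at its end, in the units of the state.
- state(): the state, without advancing time (a new reading comes with each control period).
- grab_frame(name): name is "scene" or "top" or "wrist"; returns the picture (400x640x3 uint8, red, green, blue); there is no depth.
- get_calibration(name): a dict with "mtx" (3x3 intrinsics, pixels), "extrinsics" (4x4, takes a point from world to camera coordinates). Camera axes: x right, y down, z forward; pixel columns grow to the right and rows downward; lengths in m; the calibration is good to about 2 mm. A picture is of the moment at which its call begins: read the wrist's pose just before it. get_calibration takes no time and is no camera call; for the wrist camera it gives the pose at the moment of the call.
- hand_in(): hands the job in, once; it reports no verdict.
The state is a dict: "time": time; "joint_pos": joint angles; "joint_vel": joint speeds; "effort": joint torques, N m; "eef_pos": TCP position; "tcp_rot": TCP orientation; "wrist_force": force on the tool from outside, world axes, zero at the start; "moment": the same for the moment, N m; "width": finger opening in m.
Only numpy, scipy, OpenCV 4.12 (cv2) and the standard library are available. Lean on these libraries where they do the work, as an engineer would, in place of code of your own. Each camera call takes 0.05 s, during which the arm holds its last target. There are 200 camera calls.

TASK

Draw the jig's sliding stop all the way back, then take the larger rear half of the shoe last (the one as wide and tall as the forepart fixed on the jig) and stand it on the jig plate behind the forepart, flat face towards it. Butt it up so that the two flat faces meet flush with no gap, its side along the low fence and in line with the forepart, then bring the stop up snug against the heel so that it holds the half there. Leave the smaller rear half, the hammer, the tin and the glue pot where they are.

Things in the scene. Friction and masses are not known exactly. Their poses are not given: they have to be found in the camera images.
- jig: Fixed jig: aluminium plate 120 (x) by 380 (y) by 12 mm thick, from y = -215 to +165 mm in its frame. Origin on the bench below fore_face; z up; y runs along the plate towards the toe of the wooden forepart of a last fixed on it. A low steel fence 12 mm thick, rising 18 mm above the plate, runs along its +x side from y = -160 to +140 mm, inner face at x = +33 mm. The -x side is open.
- fore_face (a point): Middle of the bottom edge of the fixed forepart's flat upright rear face, on the plate's top (12 mm above the bench, jig x = y = 0); axes as the jig's. The forepart reaches from y = 0 to +145 mm (toe), 64 mm wide; its flat face is 92 mm tall, 64 mm wide in the lower 41 mm, 44 mm wide from 50 mm up.
- stop (a joint): Steel stop sliding along the jig's y. 0 = fully back; grows (m) towards the forepart, up to 0.130. Slides with about 2 N, stays where left. Flat pad face at jig y = -0.165 + joint value. Block 56 mm wide, 40 mm long behind the face, top 50 mm above the bench, carrying an upright grip (stop_grip). With the last closed up the pad meets the heel at about 0.080.
- stop_grip (a point): On the stop's upright wooden grip, moves with it: grip 16 mm thick (jig x), 32 mm long (jig y), standing from 50 to 92 mm above the bench. The point is on its centre line, 78 mm above the bench, 22 mm behind the pad face. Axes as the jig's.
- stop_pad (a point): Middle of the stop's pad face, at the plate's top level (12 mm above the bench). Axes as the jig's.
- rear_half: Loose larger rear half of the last, wood, 0.35 kg, upright. 85 mm long (y); 64 mm wide (x) in the lower 41 mm; upper part 44 mm wide with flat sides from 50 mm to its top at 92 mm: grip there across x. Origin: centre of underside, z up; flat joint face at y = +42.5 mm, round heel at y = -42.5 mm. Starts on the bench right or left of the jig, flat face roughly to the left (+y).
- rear_face (a point): Middle of the bottom edge of the larger rear half's flat joint face; axes as the body's.
- rear_heel (a point): Rearmost point of the larger rear half's heel, at its underside; axes as the body's.
- small_half: A smaller rear half of another wooden last, 64 mm long (y), 46 mm wide (x), 66 mm tall; origin at the centre of its underside. Stays where it is.
- hammer: Hammer lying on the bench beyond the jig, 260 mm long along its x, which lies roughly along the bench (world y); origin under its middle. Stays.
- tin: Closed flat steel tin, 76 mm across, 30 mm high, origin under its centre. Stays.
- glue_pot: White square pot 84 by 84 by 50 mm with a red cone on top, 150 mm tall in all; origin under its centre. Stays.
There are look-alikes about, which are no part of the job. What is shaped like the rear_half but orange or pink is not meant.

How it is judged:
By the outcome, as a careful person would: the job done as asked, in the order asked, and still so for the second after the job is handed in, with the robot touching nothing.
It also fails if it takes over 72 s, if anything falls off the work surface, if the arm or the gripper's body presses on something with over 40 N, if the wrist force passes 120 N, or if a joint passes its speed limit or range.

## Working session

There is one attempt and no reset: what is moved stays moved. The work goes in short steps, Python scripts to look and compute and a shell command to move; the robot and the scene stay as the last step left them, time stands still between calls to the robot, and variables do not carry over. Pictures are saved under pics/ and viewed, about 8 in all and at most 12, crops included, and the job is handed in when it is done.

```bash
mkdir -p pics; ls
python3 - <<'E'
from cell import *
import cv2
s=state();print(s)
for n in ("scene","top"):
    cv2.imwrite(f"pics/{n}1.png",grab_frame(n)[:,:,::-1]);c=get_calibration(n);print(n,c)
E
```

```text
pics
{'time': 0.0, 'joint_pos': array([-1.17741368e+00,  3.53633637e-01,  1.63413603e+00,  2.02978833e-05,
        1.15520110e+00, -2.32586205e-03]), 'joint_vel': array([ 0.00082977, -0.00032811, -0.00108814,  0.00014136,  0.00128801,
        0.00014183]), 'effort': array([ 3.04835139e-04, -5.93836462e+01, -3.34215009e+01,  6.97390828e-02,
        2.34315894e-02, -1.28977081e-04]), 'eef_pos': array([ 0.24078083, -0.57624459,  0.23287193]), 'tcp_rot': array([-2.61410373e+00,  1.74101983e+00,  1.78225578e-03]), 'wrist_force': array([ 0.16559096, -0.8239892 ,  0.00683571]), 'moment': array([-0.0043454 ,  0.0092096 ,  0.07541423]), 'width': 0.09216628119511655}
scene {'mtx': array([[381.82378152,   0.        , 328.35560701],
       [  0.        , 381.82378152, 200.1731199 ],
       [  0.        ,   0.        ,   1.        ]]), 'extrinsics': array([[ 0.29056927,  0.95660957, -0.02162468, -0.28914482],
       [ 0.49621035, -0.16996984, -0.8514021 , -0.17952038],
       [-0.81813495,  0.2366609 , -0.52406758,  1.52144265],
       [ 0.        ,  0.        ,  0.        ,  1.        ]])}
top {'mtx': array([[372.55303926,   0.        , 314.42235045],
       [  0.        , 372.55303926, 198.0724517 ],
       [  0.        ,   0.        ,   1.        ]]), 'extrinsics': array([[-0.02802717, -0.9992525 , -0.02662562,  0.14263331],
       [-0.98863333,  0.03164564, -0.14697856,  0.56211556],
       [ 0.14771128,  0.02220359, -0.98878126,  1.04879416],
       [ 0.        ,  0.        ,  0.        ,  1.        ]])}
```

View pics/top1.png

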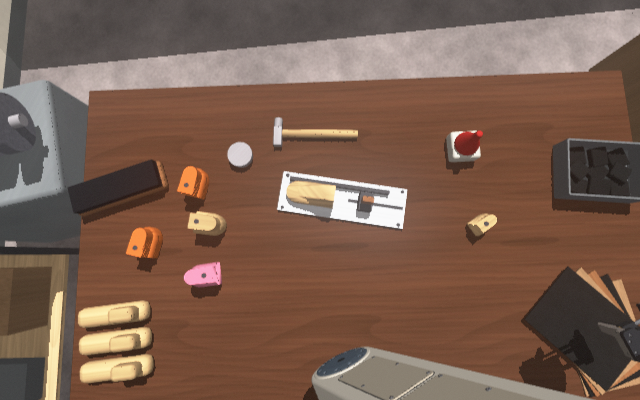

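View pics/scene1.png

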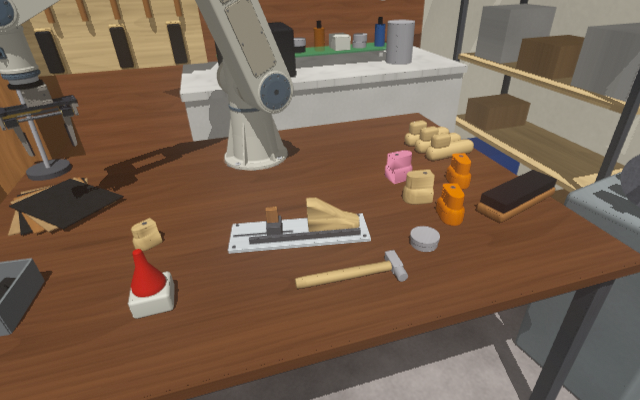

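Top: jig plate corners are near (283,172), (407,190), (403,229) and (279,210); stop grip near (368,200). The larger tan half is at (207,223), with its flat face to the left, and the small half is at (482,225). I'll zoom in to measure.

Run:
```python
import cv2,numpy as np
t=cv2.imread("pics/top1.png")
a=cv2.resize(t[160:240,270:420],None,fx=5.3,fy=5.3,interpolation=cv2.INTER_CUBIC)[:,:795]
b=cv2.resize(t[200:250,175:240],None,fx=5.3,fy=5.3,interpolation=cv2.INTER_CUBIC)
s=cv2.imread("pics/scene1.png")
c=cv2.resize(s[165:210,395:440],None,fx=3.6,fy=3.6,interpolation=cv2.INTER_CUBIC)
im=np.zeros((424+165,800,3),np.uint8)
im[:424,:795]=a[:424]
cv2.imwrite("pics/c1.png",im[:424]); 
im2=np.zeros((400,800,3),np.uint8);b=cv2.resize(t[200:250,175:240],None,fx=8,fy=8,interpolation=cv2.INTER_CUBIC);im2[:400,:520]=b
c=cv2.resize(s[165:210,400:440],None,fx=7,fy=7,interpolation=cv2.INTER_CUBIC);im2[:c.shape[0],520:520+c.shape[1]]=c
cv2.imwrite("pics/c2.png",im2)
```

```text
(no output)
```

View pics/c1.png

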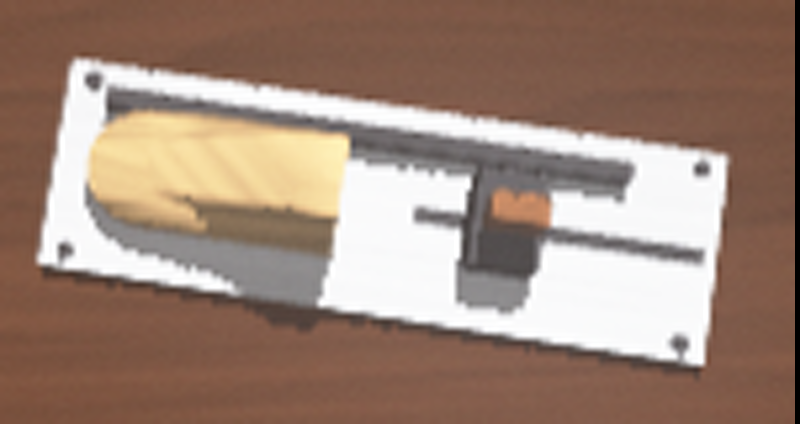

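View pics/c2.png

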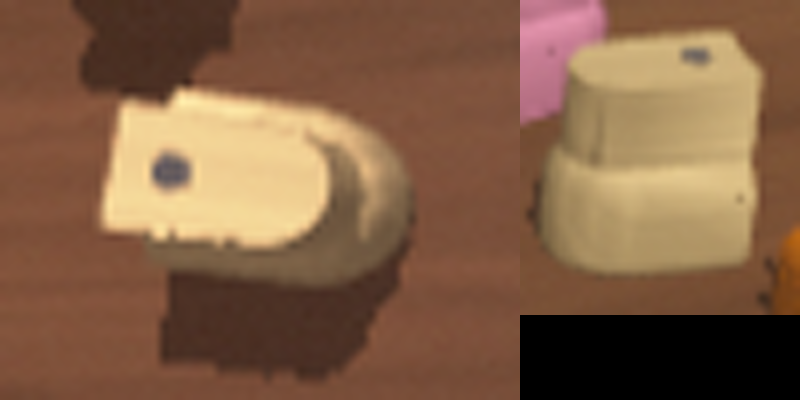

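```bash
cat > h.py <<'E'
from cell import *
import numpy as np, cv2
from scipy.spatial.transform import Rotation as R
from scipy.optimize import least_squares
def ray(cal,uv,z):
    K,E=cal["mtx"],cal["extrinsics"]; Rm,t=E[:3,:3],E[:3,3]
    o=-Rm.T@t; d=Rm.T@np.linalg.inv(K)@np.array([*uv,1.]); return (o+d*(z-o[2])/d[2])
def proj(cal,p):
    q=np.atleast_2d(p)@cal["extrinsics"][:3,:3].T+cal["extrinsics"][:3,3]; q=q@cal["mtx"].T; return q[:,:2]/q[:,2:]
def fit(local,world): # 2d rigid
    local,world=np.array(local),np.array(world)[:,:2]
    f=lambda p:(local@np.array([[np.cos(p[2]),np.sin(p[2])],[-np.sin(p[2]),np.cos(p[2])]])+p[:2]-world).ravel()
    r=least_squares(f,[*world.mean(0),0]); return r.x,f(r.x).reshape(-1,2)*1e3
def local(pose,p): # world->local xy
    c,s=np.cos(pose[2]),np.sin(pose[2]); return np.array([[c,s],[-s,c]])@(np.asarray(p)[:2]-pose[:2])
def world(pose,p):
    c,s=np.cos(pose[2]),np.sin(pose[2]); return np.array([[c,-s],[s,c]])@np.asarray(p)+pose[:2]
def totool(target_xy,z,yaw): 
    """row numbers to go from now to tool-down pose with tool x axis at yaw"""
    s=state(); R0=R.from_rotvec(s["tcp_rot"]); R1=R.from_matrix(np.array([[np.cos(yaw),np.sin(yaw),0],[np.sin(yaw),-np.cos(yaw),0],[0,0,-1]]))
    print("dmm",np.round(R0.inv().apply(np.array([*target_xy,z])-s["eef_pos"])*1e3,1),"rot",np.round(np.degrees((R0.inv()*R1).as_rotvec()),2))
E
python3 - <<'E'
from h import *
c=get_calibration("top")
u=lambda p,s,o:(np.array(p)+.5)/s-.5+np.array(o)
W=[ray(c,u(p,5.3,(270,160)),.012) for p in [(73,58),(728,153),(703,367),(37,266)]]
j,r=fit([(.06,.165),(.06,-.215),(-.06,-.215),(-.06,.165)],W);print("jig",j,np.degrees(j[2]));print(r.round(1))
for p in [(350,136),(333,215)]: print("fore top",local(j,ray(c,u(p,5.3,(270,160)),.104))*1e3)
for p in [(490,190),(551,192),(549,228),(490,222)]: print("grip",local(j,ray(c,u(p,5.3,(270,160)),.092))*1e3)
o=(175,200)
W=[ray(c,u(p,8,o),.092) for p in [(118,97),(101,229),(330,185)]];print(np.round(W,4))
d=W[0]-W[1];print(np.linalg.norm(d),"yaw",np.degrees(np.arctan2(d[1],d[0])))
m=(W[0]+W[1])/2;print(m,np.linalg.norm(m-W[2]))
E
```

```text
jig [ 0.56934745  0.06871518 -0.18107559] -10.374867320715603
[[-0.9  1.3]
 [-1.5 -0.8]
 [ 1.2 -0.9]
 [ 1.2  0.5]]
fore top [22.254425  -0.2760769]
fore top [-20.44274797   2.4439868 ]
grip [  6.75009627 -77.37097304]
grip [  10.44344638 -109.17875045]
grip [  -8.68338675 -110.62043343]
grip [-10.12579948 -79.65109632]
[[0.5315 0.4772 0.092 ]
 [0.4853 0.4822 0.092 ]
 [0.4982 0.4019 0.092 ]]
0.04645968718446665 yaw -6.150132797145166
[0.50838024 0.47970999 0.092     ] 0.07848262831081276
```

Run:
```python
from h import *
j=np.array([.56935,.06872,-.18108])
g=world(j,(0,-.094));print(g)
totool(g,.2,j[2])
```

```text
[ 0.55242135 -0.02374308]
dmm [-389.7 -500.6   33.4] rot [-3.000e-02  6.000e-02 -5.695e+01]
```

```bash
python3 -m inch '[[-390,-500,33,0,0,-57,91],[-390,-500,33,0,0,-57,91],[-390,-500,33,0,0,-57,91],[-390,-500,33,0,0,-57,91],[-390,-500,33,0,0,-57,91],[-390,-500,33,0,0,-57,91],[-390,-500,33,0,0,-57,91],[-390,-500,33,0,0,-57,91],[-390,-500,33,0,0,-57,91],[-390,-500,33,0,0,-57,91],[-390,-500,33,0,0,-57,91],[-390,-500,33,0,0,-57,91],[-390,-500,33,0,0,-57,91],[-390,-500,33,0,0,-57,91],[-390,-500,33,0,0,-57,91],[-390,-500,33,0,0,-57,91],[-390,-500,33,0,0,-57,91],[-390,-500,33,0,0,-57,91]]' 20
python3 - <<'E'
from h import *
import json
j=np.array([.56935,.06872,-.18108])
totool(world(j,(0,-.094)),.2,j[2])
c=get_calibration("wrist"); s=state();print(s['eef_pos'],s['wrist_force']);cv2.imwrite("pics/w1.png",grab_frame("wrist")[:,:,::-1])
json.dump({k:c[k].tolist() for k in("mtx","extrinsics")},open("w1.json","w"))
P=lambda x,y,z:[*world(j,(x/1e3,y/1e3)),z/1e3]
print(proj(c,[P(0,-94,92),P(22,0,104),P(-22,0,104),P(33,-160,30),P(60,-215,12),P(-60,-215,12)]).round(1))
E
```

```text
time: 1.9
eef_pos: [0.5516, -0.0251, 0.2007]
tcp_rot: [3.129, -0.285, 0.0]
wrist_force: [-0.6, 0.1, -0.3]
width: 0.0911
dmm [ 0.6 -1.5  0.7] rot [ 0.   -0.01 -0.04]
[ 0.55158333 -0.02513703  0.20074328] [-0.59176952  0.09253733 -0.34418268]
[[319.7 204.4]
 [351.1  82.2]
 [288.6  82.3]
 [350.7 246.3]
 [371.3 283.3]
 [267.5 283.3]]
```

View pics/w1.png

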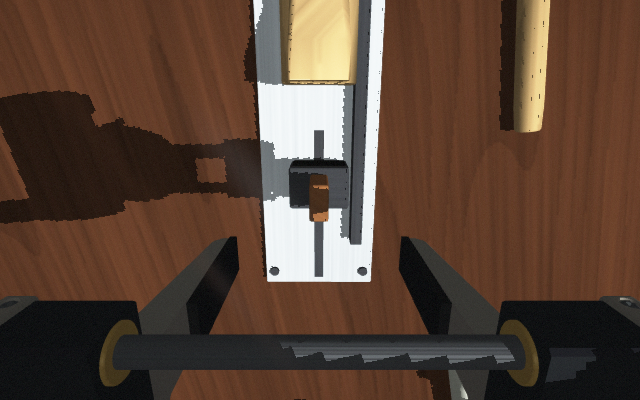

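Run:
```python
from h import *
import json
c={k:np.array(v) for k,v in json.load(open("w1.json")).items()}
j=np.array([.56935,.06872,-.18108])
E=c["extrinsics"];print("cam",local(j,-E[:3,:3].T@E[:3,3]),(-E[:3,:3].T@E[:3,3])[2])
for n,u,z in [("block top front",(319,168),.05),("block bottom front",(319,160),.012),("block top back",(300,208),.05),("grip top near/far",(319,222),.092),("grip",(319,186),.092),("grip",(319,175),.092),("fore L",(287,82),.104),("fore R",(353,82),.104),("plateL",(267,281),.012),("plateR",(371,281),.012),("fence end",(350,243),.03)]: print(n,(local(j,ray(c,u,z))*1e3).round(1))
im=cv2.imread("pics/w1.png")[145:290,250:390];cv2.imwrite("pics/w1c.png",cv2.resize(im,None,fx=4,fy=4,interpolation=cv2.INTER_CUBIC))
```

```text
cam [-0.00087809 -0.01175199] 0.35206449822502917
block top front [ -0.6 -72. ]
block bottom front [ -0.5 -71.3]
block top back [ -18.7 -110.9]
grip top near/far [  -0.6 -109.4]
grip [ -0.6 -78.4]
grip [ -0.6 -69.3]
fore L [-23.1   0.2]
fore R [23.3  0.2]
plateL [ -60.5 -211.9]
plateR [  59.5 -212. ]
fence end [  32.1 -156.2]
```

View pics/w1c.png

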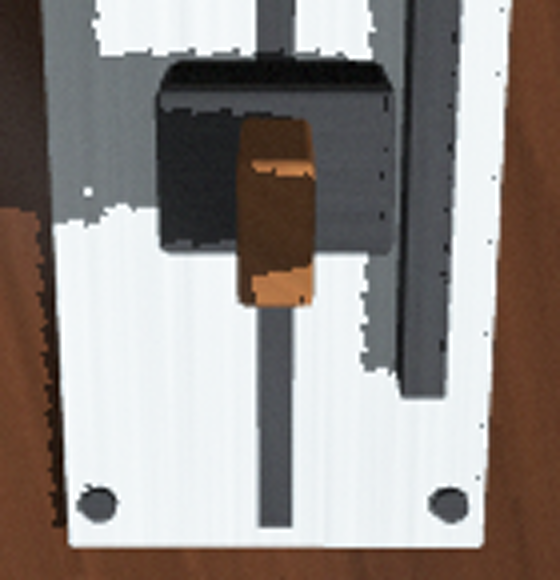

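```bash
python3 -m inch '[[0,-1.5,50,0,0,0,60],[0,-1.5,95,0,0,0,60],[0,-1.5,121,0,0,0,50],[0,-1.5,121,0,0,0,30],[0,-1.5,121,0,0,0,10],[0,-1.5,121,0,0,0,10],[0,-1.5,121,0,0,0,10],[0,-1.5,121,0,0,0,10],[0,-1.5,121,0,0,0,10],[0,-1.5,121,0,0,0,10]]' 20
```

```text
time: 2.95
eef_pos: [0.552, -0.0225, 0.0801]
tcp_rot: [-3.129, 0.283, 0.0]
wrist_force: [-2.2, 0.4, 3.9]
width: 0.0157
```

```bash
python3 -m inch '[[0,10,0,0,0,0,10],[0,20,0,0,0,0,10],[0,30,0,0,0,0,10],[0,40,0,0,0,0,10],[0,50,0,0,0,0,10],[0,60,0,0,0,0,10],[0,70,0,0,0,0,10],[0,80,0,0,0,0,10],[0,86,0,0,0,0,10],[0,89,0,0,0,0,10],[0,91,0,0,0,0,10],[0,91,0,0,0,0,10]]'
```

```text
time: 4.15
eef_pos: [0.5355, -0.1122, 0.0801]
tcp_rot: [-3.129, 0.283, 0.001]
wrist_force: [-3.8, -0.6, 7.9]
width: 0.016
```

```bash
python3 -m inch '[[0,1,0,0,0,0,10],[0,2,0,0,0,0,10],[0,3,0,0,0,0,10],[0,4,0,0,0,0,10],[0,4,0,0,0,0,10]]'
```

```text
time: 4.65
eef_pos: [0.5352, -0.1132, 0.0801]
tcp_rot: [-3.124, 0.285, 0.001]
wrist_force: [0.3, 16.8, 7.6]
width: 0.0157
```

```bash
python3 -m inch '[[0,-1,0,0,0,0,40],[0,-2,0,0,0,0,60],[0,-2,0,0,0,0,60],[0,-2,0,0,0,0,60],[0,-2,-40,0,0,0,60],[0,-2,-90,0,0,0,91],[0,-2,-120,0,0,0,91]]'
python3 - <<'E'
from h import *
j=np.array([.56935,.06872,-.18108])
print(local(j,[.5352,-.1132]))
yaw=np.radians(-6.2)
m=np.array([.5084,.4797]); c=m-.0425*np.array([-np.sin(yaw),np.cos(yaw)]);print(c)
totool(c,.2,yaw); s=state(); print(s['joint_pos'],s['eef_pos'])
E
```

```text
time: 5.35
eef_pos: [0.5364, -0.1145, 0.2026]
tcp_rot: [3.128, -0.283, 0.004]
wrist_force: [0.4, -0.2, 0.5]
width: 0.0698
[-0.0008293  -0.18509571]
[0.50381003 0.43744858]
dmm [-131.1 -537.2    2.2] rot [ 0.02 -0.15 -4.14]
[-2.13026348e-01  2.66610929e-01  1.83079201e+00 -1.53788757e-04
  1.04154893e+00 -3.24907670e-02] [ 0.5364104  -0.11454158  0.2026211 ]
```

```bash
python3 -m inch '[[-131,-460,2,0,0,-4,91],[-131,-460,2,0,0,-4,91],[-131,-460,2,0,0,-4,91],[-131,-460,2,0,0,-4,91],[-131,-460,2,0,0,-4,91],[-131,-460,2,0,0,-4,91],[-131,-460,2,0,0,-4,91],[-131,-460,2,0,0,-4,91],[-131,-460,2,0,0,-4,91],[-131,-460,2,0,0,-4,91],[-131,-460,2,0,0,-4,91],[-131,-460,2,0,0,-4,91],[-131,-460,2,0,0,-4,91]]'
python3 - <<'E'
from h import *
import json
c=get_calibration("wrist"); s=state();print(s['eef_pos'],s['joint_vel'].round(3));cv2.imwrite("pics/w2.png",grab_frame("wrist")[:,:,::-1])
json.dump({k:c[k].tolist() for k in("mtx","extrinsics")},open("w2.json","w"))
p=np.array([.5038,.4374,np.radians(-6.2)])
q=proj(c,[[*world(p,a),.092] for a in((.022,.0425),(-.022,.0425),(0,0))]);print(q.round(1))
x,y=q[2].astype(int);y0=max(0,y-75);x0=x-90
im=cv2.imread("pics/w2.png")[y0:y0+150,x0:x0+180];print(x0,y0);cv2.imwrite("pics/w2c.png",cv2.resize(im,None,fx=4,fy=4,interpolation=cv2.INTER_CUBIC))
E
```

```text
time: 6.65
eef_pos: [0.4891, 0.3607, 0.1974]
tcp_rot: [3.136, -0.174, -0.001]
wrist_force: [-0.3, -0.5, 0.1]
width: 0.0915
[0.48913244 0.3607369  0.19740017] [-0.009 -0.007  0.002  0.003 -0.002  0.001]
[[358.6  45.5]
 [296.4  45.7]
 [327.2 108. ]]
237 32
```

View pics/w2c.png

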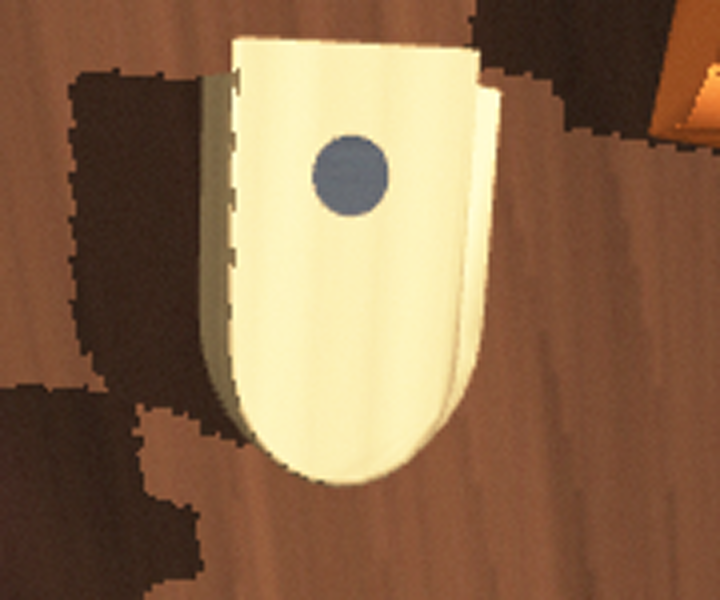

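Run:
```python
from h import *
import json
c={k:np.array(v) for k,v in json.load(open("w2.json")).items()}
u=lambda p:(np.array(p)+.5)/4-.5+np.array((237,32))
L,Rr,H,LB,RB=[ray(c,u(p),.092) for p in((232,38),(479,48),(343,486),(232,310),(463,310))]
d=Rr-L;print(np.linalg.norm(d),"yaw face",np.degrees(np.arctan2(d[1],d[0])))
for a,b in((L,LB),(Rr,RB)): e=a-b;print("side",np.degrees(np.arctan2(-e[0],e[1])))
m=(L+Rr)/2;yaw=np.arctan2(d[1],d[0]);print(m,np.linalg.norm(m-H))
for yaw in (yaw,):
  ctr=m[:2]-.0425*np.array([-np.sin(yaw),np.cos(yaw)]);print("ctr",ctr,"grasp 8mm fwd below");
  g=m[:2]-.036*np.array([-np.sin(yaw),np.cos(yaw)]);print(g)
  totool(g,.075,yaw); print(state()['joint_pos'])
```

```text
0.043578563480011843 yaw face -8.463264465189184
side -7.5391945937281255
side -8.272204123927255
[0.50723107 0.48186529 0.092     ] 0.07825507958497604
ctr [0.50097613 0.4398281 ] grasp 8mm fwd below
[0.50193276 0.44625732]
dmm [  3.1 -86.6 122.5] rot [0.03 0.01 2.07]
[ 6.32837540e-01  3.62580110e-01  1.70558540e+00 -2.82290409e-04
  1.07397874e+00  7.44528675e-01]
```

```bash
python3 -m inch '[[3,-40,0,0,0,1.8,70],[3,-82,0,0,0,1.8,70],[3,-82,10,0,0,1.8,70],[3,-82,50,0,0,1.8,70],[3,-82,90,0,0,1.8,70],[3,-82,115,0,0,1.8,70],[3,-82,122,0,0,1.8,70],[3,-82,122,0,0,1.8,70],[3,-82,122,0,0,1.8,55],[3,-82,122,0,0,1.8,40],[3,-82,122,0,0,1.8,40],[3,-82,122,0,0,1.8,40],[3,-82,122,0,0,1.8,40],[3,-82,122,0,0,1.8,40]]' 35
```

```text
time: 8.1
eef_pos: [0.5017, 0.4436, 0.0769]
tcp_rot: [-3.133, 0.222, -0.002]
wrist_force: [0.0, -1.7, 7.7]
width: 0.0441
```

```bash
python3 -m inch '[[0,0,-10,0,0,0,40],[0,0,-40,0,0,0,40],[0,0,-80,0,0,0,40],[0,0,-120,0,0,0,40],[0,0,-130,0,0,0,40],[0,0,-130,0,0,0,40]]'
python3 - <<'E'
from h import *
j=np.array([.56935,.06872,-.18108]); j[:2]=world(j,(-.0005,0));print(j)
totool(world(j,(-.004,-.060)),.207,j[2]); s=state();print(s['eef_pos'],s['wrist_force'],s['width'])
E
```

```text
time: 8.7
eef_pos: [0.5016, 0.4436, 0.2071]
tcp_rot: [-3.132, 0.222, -0.003]
wrist_force: [-0.3, -0.3, -4.0]
width: 0.0437
[ 0.56885818  0.06881005 -0.18108   ]
dmm [113.2 421.3  -0.6] rot [-0.13 -0.11  2.26]
[0.5016025  0.44359052 0.2071131 ] [-0.32453059 -0.26964742 -4.04042818] 0.04369736157511939
```

```bash
python3 -m inch '[[4,15,0,0,0,0,40],[12,45,0,0,0,0.3,40],[21,80,0,0,0,0.5,40],[31,115,0,0,0,0.8,40],[40,150,0,0,0,1,40],[50,185,0,0,0,1.2,40],[59,220,0,0,0,1.4,40],[69,255,0,0,0,1.6,40],[78,290,0,0,0,1.8,40],[88,325,0,0,0,2,40],[97,360,0,0,0,2.2,40],[105,390,0,0,0,2.3,40],[111,413,0,0,0,2.3,40],[113,421,0,0,0,2.3,40],[113,421,0,0,0,2.3,40],[113,421,0,0,0,2.3,40]]'
python3 - <<'E'
from h import *
j=np.array([.56885818,.06881005,-.18108])
s=state();print(local(j,s['eef_pos'])*1e3,s['width'])
totool(world(j,(-.004,-.060)),.093,j[2])
E
```

```text
time: 10.3
eef_pos: [0.5526, 0.0108, 0.2045]
tcp_rot: [-3.128, 0.286, 0.003]
wrist_force: [0.2, -0.3, -3.8]
width: 0.0437
[ -5.54524459 -59.99964899] 0.04369999519277341
dmm [  1.8   0.  111.5] rot [-0.    0.12 -0.07]
```

Lower to a few millimetres above the plate, then look.

```bash
python3 -m inch '[[1.5,0,20,0,0,0,40],[1.5,0,50,0,0,0,40],[1.5,0,80,0,0,0,40],[1.5,0,100,0,0,0,40],[1.5,0,109,0,0,0,40],[1.5,0,109,0,0,0,40],[1.5,0,109,0,0,0,40]]'
python3 - <<'E'
from h import *
j=np.array([.56885818,.06881005,-.18108])
s=state();print(local(j,s['eef_pos'])*1e3,s['width'],s['wrist_force'])
totool(world(j,(-.004,-.060)),.089,j[2])
cv2.imwrite("pics/w3.png",grab_frame("wrist")[:,:,::-1]); cv2.imwrite("pics/s3.png",grab_frame("scene")[:,:,::-1])
w=cv2.imread("pics/w3.png")[:, 150:490]; s=cv2.resize(cv2.imread("pics/s3.png")[180:260,220:380],None,fx=2.8,fy=2.8,interpolation=cv2.INTER_CUBIC)
im=np.zeros((400,340+448,3),np.uint8);im[:,:340]=w;im[:224,340:]=s;cv2.imwrite("pics/c3.png",im)
E
```

```text
time: 11.0
eef_pos: [0.5555, 0.0106, 0.0973]
tcp_rot: [-3.129, 0.284, -0.001]
wrist_force: [0.3, -0.4, -5.3]
width: 0.0433
[ -2.66350859 -59.62979078] 0.043342696475776654 [ 0.32667212 -0.36676191 -5.34463333]
dmm [-1.3  0.4  8.3] rot [-0.01 -0.05 -0.01]
```

View pics/c3.png

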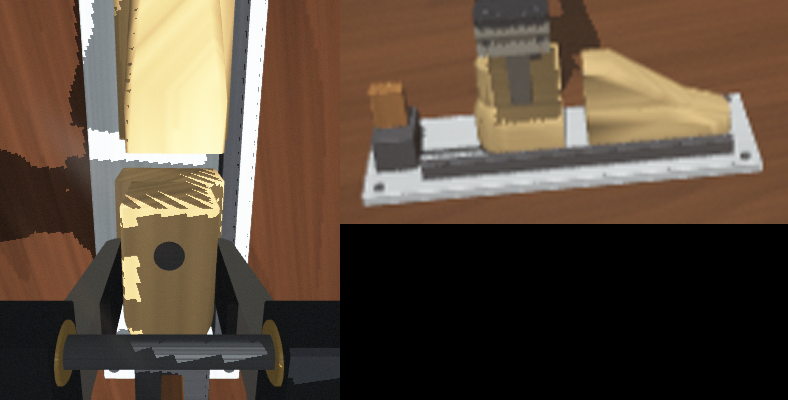

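The half hangs just above the plate with about a 20 mm gap to the forepart. It's inside the fence and the stop is at the back. Lowering to contact.

```bash
python3 -m inch '[[-1,0,4,0,0,0,40],[-1,0,7,0,0,0,40],[-1,0,8.5,0,0,0,40],[-1,0,9.5,0,0,0,40],[-1,0,9.5,0,0,0,40]]'
python3 - <<'E'
from h import *
j=np.array([.56885818,.06881005,-.18108])
s=state();print(local(j,s['eef_pos'])*1e3,s['width'],s['wrist_force'])
totool(world(j,(-.0,-.060)),.089,j[2])
E
```

```text
time: 11.6
eef_pos: [0.554, 0.0102, 0.0888]
tcp_rot: [3.129, -0.286, 0.0]
wrist_force: [-7.1, -0.6, 18.0]
width: 0.0439
[ -4.05087237 -60.36498345] 0.04385484466132881 [-7.14078118 -0.61571991 18.00215465]
dmm [ 4.1 -0.4 -0.2] rot [-0.   -0.01 -0.06]
```

```bash
python3 -m inch '[[0,0,-1,0,0,0,40],[1,0,-1,0,0,0,40],[2,0,-1,0,0,0,40],[3,0,-1,0,0,0,40],[3,0,-1,0,0,0,40]]'
python3 - <<'E'
from h import *
j=np.array([.56885818,.06881005,-.18108])
s=state();print(local(j,s['eef_pos'])*1e3,s['wrist_force'],local([0,0,j[2]],s['wrist_force']))
E
```

```text
time: 12.1
eef_pos: [0.5546, 0.01, 0.0889]
tcp_rot: [-3.128, 0.286, 0.008]
wrist_force: [-12.9, 1.7, 20.4]
width: 0.0442
[ -3.44368847 -60.39513126] [-12.88853111   1.7285837   20.39524419] [-12.98910476  -0.62080065]
```

```bash
python3 -m inch '[[0.7,0,0,0,0,0,40],[1.4,0,0,0,0,0,40],[2,0,0,0,0,0,40],[2,0,0,0,0,0,40]]'
python3 - <<'E'
from h import *
j=np.array([.56885818,.06881005,-.18108])
s=state();print(local(j,s['eef_pos'])*1e3,s['wrist_force'],local([0,0,j[2]],s['wrist_force']))
E
```

```text
time: 12.5
eef_pos: [0.5549, 0.0099, 0.089]
tcp_rot: [-3.128, 0.286, 0.013]
wrist_force: [-19.5, 3.1, 28.7]
width: 0.0438
[ -3.11921562 -60.4124535 ] [-19.46715085   3.06060094  28.72963164] [-19.7000482   -0.49531912]
```

```bash
python3 -m inch '[[1,0,-1.5,0,0,0,40],[0,0,-2.5,0,0,0,40],[0,0,-3,0,0,0,40],[0,0,-3,0,0,0,40]]'
python3 - <<'E'
from h import *
j=np.array([.56885818,.06881005,-.18108])
s=state();print(local(j,s['eef_pos'])*1e3,s['eef_pos'][2],s['tcp_rot'],s['wrist_force'],local([0,0,j[2]],s['wrist_force']))
totool(world(j,(0,-.060)),.0889,j[2])
E
```

```text
time: 12.9
eef_pos: [0.5588, 0.0093, 0.0908]
tcp_rot: [3.129, -0.285, -0.001]
wrist_force: [-1.8, 1.0, -3.0]
width: 0.0438
[  0.77255304 -60.31954926] 0.09078234315929375 [ 3.12851341e+00 -2.85321081e-01 -7.59886831e-04] [-1.75918161  0.95745501 -3.00824615] [-1.90284859  0.62498583]
dmm [-0.8 -0.3  1.9] rot [ 0.01  0.03 -0.05]
```

```bash
python3 -m inch '[[-0.3,0,0.7,0,0,0,40],[-0.3,0,1.4,0,0,0,40],[-0.3,-5,1.4,0,0,0,40],[-0.3,-10,1.4,0,0,0,40],[-0.3,-15,1.4,0,0,0,40],[-0.3,-17,1.4,0,0,0,40],[-0.3,-17,1.4,0,0,0,40]]'
python3 - <<'E'
from h import *
j=np.array([.56885818,.06881005,-.18108])
s=state();print(local(j,s['eef_pos'])*1e3,s['eef_pos'][2],s['wrist_force'],local([0,0,j[2]],s['wrist_force']))
E
```

```text
time: 13.6
eef_pos: [0.5619, 0.0267, 0.0897]
tcp_rot: [-3.129, 0.284, -0.001]
wrist_force: [-0.2, 0.0, -3.6]
width: 0.0435
[  0.75031894 -42.69318088] 0.08971561737312102 [-0.23008755  0.01874378 -3.62293481] [-0.22970117 -0.02299962]
```

```bash
python3 -m inch '[[0,-1,0,0,0,0,40],[0,-2,0,0,0,0,40],[0,-3,0,0,0,0,40],[0,-4,0,0,0,0,40],[0,-4.5,0,0,0,0,40],[0,-4.5,0,0,0,0,40]]'
python3 - <<'E'
from h import *
j=np.array([.56885818,.06881005,-.18108])
s=state();print(local(j,s['eef_pos'])*1e3,s['eef_pos'][2],s['wrist_force'],local([0,0,j[2]],s['wrist_force']))
E
```

```text
time: 14.2
eef_pos: [0.5626, 0.0306, 0.0897]
tcp_rot: [-3.129, 0.285, -0.0]
wrist_force: [0.0, 0.3, -4.6]
width: 0.0438
[  0.72199209 -38.67258406] 0.089715978208379 [ 0.03068196  0.26516831 -4.56911774] [-0.01757439  0.26635832]
```

```bash
python3 -m inch '[[0,-0.7,0,0,0,0,40],[0,-1.4,0,0,0,0,40],[0,-2,0,0,0,0,40],[0,-2.5,0,0,0,0,40],[0,-2.5,0,0,0,0,40]]'
python3 - <<'E'
from h import *
j=np.array([.56885818,.06881005,-.18108])
s=state();print(local(j,s['eef_pos'])*1e3,s['eef_pos'][2],s['wrist_force'],local([0,0,j[2]],s['wrist_force']))
E
```

```text
time: 14.7
eef_pos: [0.5629, 0.0324, 0.0897]
tcp_rot: [3.128, -0.284, -0.0]
wrist_force: [-1.1, -4.5, -3.0]
width: 0.0436
[  0.67008741 -36.89471606] 0.08968769126295424 [-1.09258535 -4.48861204 -2.9705547 ] [-0.26635811 -4.61198809]
```

```bash
python3 -m inch '[[0,0.7,0,0,0,0,40],[0,0.7,0.6,0,0,0,40],[0,0.7,1.1,0,0,0,40],[0,0,1.1,0,0,0,40],[0,-0.5,1.1,0,0,0,40],[0,-0.5,1.1,0,0,0,40]]'
python3 - <<'E'
from h import *
j=np.array([.56885818,.06881005,-.18108])
s=state();print(local(j,s['eef_pos'])*1e3,s['eef_pos'][2],s['wrist_force'],local([0,0,j[2]],s['wrist_force']))
E
```

```text
time: 15.3
eef_pos: [0.5629, 0.0325, 0.0889]
tcp_rot: [3.127, -0.284, -0.0]
wrist_force: [-2.9, -9.3, 2.4]
width: 0.0437
[  0.72986607 -36.82247696] 0.08890875242546607 [-2.94524794 -9.31633723  2.37664326] [-1.21929446 -9.6944286 ]
```

```bash
python3 -m inch '[[0,0,0,0,0,0,60],[0,0,0,0,0,0,70],[0,0,0,0,0,0,70],[0,0,0,0,0,0,70],[0,0,-20,0,0,0,70],[0,0,-60,0,0,0,70],[0,0,-100,0,0,0,60],[0,45,-100,0,0,0,50],[0,90,-100,0,0,0,50],[0,130,-100,0,0,0,50],[0,149,-100,0,0,0,50],[0,149,-100,0,0,0,50],[0,149,-100,0,0,0,50]]'
python3 - <<'E'
from h import *
import json
j=np.array([.56885818,.06881005,-.18108])
s=state();print(local(j,s['eef_pos'])*1e3)
totool(world(j,(0,-.187)),.080,j[2])
c=get_calibration("wrist")
P=lambda x,y,z:[*world(j,(x/1e3,y/1e3)),z/1e3]
print("exp: top edge at joint, fore L/R, grip top", proj(c,[P(-22,0,104),P(22,0,104),P(0,-187,92),P(0,-165,50)]).round(1))
cv2.imwrite("pics/w4.png",grab_frame("wrist")[:,:,::-1]); cv2.imwrite("pics/s4.png",grab_frame("scene")[:,:,::-1])
w=cv2.resize(cv2.imread("pics/w4.png")[0:270,225:415],None,fx=2,fy=2); s=cv2.resize(cv2.imread("pics/s4.png")[190:260,220:380],None,fx=2.6,fy=2.6,interpolation=cv2.INTER_CUBIC)
im=np.zeros((540,380+416,3),np.uint8);im[:,:380]=w;im[:182,380:]=s;cv2.imwrite("pics/c4.png",im)
E
```

```text
time: 16.6
eef_pos: [0.5361, -0.1129, 0.1886]
tcp_rot: [-3.128, 0.287, -0.0]
wrist_force: [0.9, -0.3, -0.2]
width: 0.0503
[   0.54542405 -184.59890543]
dmm [ -0.6   2.5 108.6] rot [-0.03 -0.01 -0.11]
exp: top edge at joint, fore L/R, grip top [[280.6 -78.3]
 [355.  -78.4]
 [318.4 213.9]
 [318.3 175. ]]
```

View pics/c4.png

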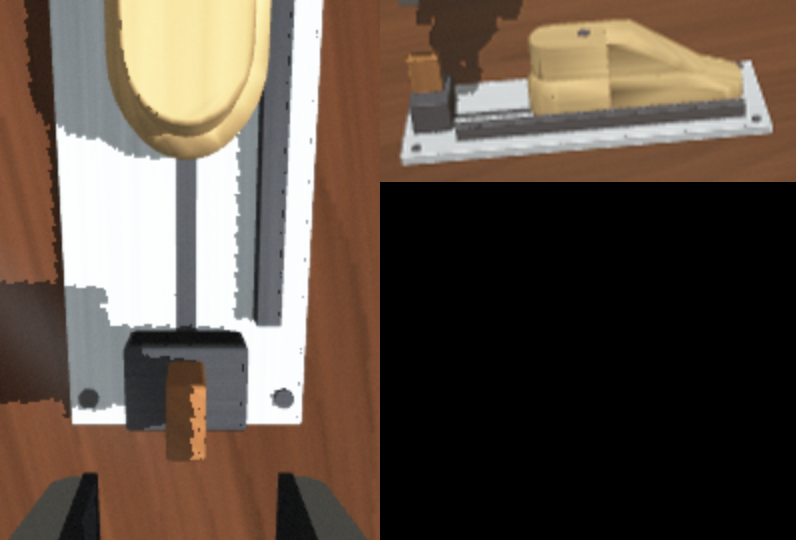

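The half sits flush and in line, and the stop is fully back; the 2 mm offset matches the whole jig lying 2 mm further along y. Now gripping the stop.

```bash
python3 -m inch '[[-0.5,0.5,40,0,0,0,50],[-0.5,0.5,80,0,0,0,50],[-0.5,0.5,108,0,0,0,50],[-0.5,0.5,108,0,0,0,30],[-0.5,0.5,108,0,0,0,10],[-0.5,0.5,108,0,0,0,10],[-0.5,0.5,108,0,0,0,10],[-0.5,0.5,108,0,0,0,10]]' 20
```

```text
time: 17.5
eef_pos: [0.5353, -0.1132, 0.082]
tcp_rot: [-3.128, 0.285, 0.0]
wrist_force: [-5.8, 2.1, 7.1]
width: 0.0158
```

```bash
python3 -m inch '[[0,-5,0,0,0,0,10],[0,-15,0,0,0,0,10],[0,-25,0,0,0,0,10],[0,-35,0,0,0,0,10],[0,-45,0,0,0,0,10],[0,-55,0,0,0,0,10],[0,-63,0,0,0,0,10],[0,-69,0,0,0,0,10],[0,-73,0,0,0,0,10],[0,-76,0,0,0,0,10],[0,-76,0,0,0,0,10]]'
```

```text
time: 18.6
eef_pos: [0.5491, -0.0383, 0.0819]
tcp_rot: [-3.128, 0.285, -0.0]
wrist_force: [-3.5, 2.6, 6.3]
width: 0.0156
```

```bash
python3 -m inch '[[0,-1,0,0,0,0,10],[0,-2,0,0,0,0,10],[0,-3,0,0,0,0,10],[0,-3,0,0,0,0,10]]'
```

```text
time: 19.0
eef_pos: [0.5496, -0.0358, 0.0819]
tcp_rot: [3.128, -0.285, 0.0]
wrist_force: [-4.0, -1.2, 6.7]
width: 0.0159
```

```bash
python3 -m inch '[[0,-0.7,0,0,0,0,10],[0,-1.4,0,0,0,0,10],[0,-2,0,0,0,0,10],[0,-2,0,0,0,0,10]]'
```

```text
time: 19.4
eef_pos: [0.5498, -0.0346, 0.0819]
tcp_rot: [3.127, -0.285, 0.0]
wrist_force: [-5.6, -6.3, 6.3]
width: 0.0161
```

```bash
python3 -m inch '[[0,-1,0,0,0,0,10],[0,-2,0,0,0,0,10],[0,-2,0,0,0,0,10]]'
```

```text
time: 19.7
eef_pos: [0.5499, -0.0343, 0.0819]
tcp_rot: [3.125, -0.283, -0.001]
wrist_force: [-6.7, -16.4, 6.7]
width: 0.0159
```

```bash
python3 -m inch '[[0,0.5,0,0,0,0,30],[0,1,0,0,0,0,50],[0,1,0,0,0,0,50],[0,1,0,0,0,0,50],[0,1,-20,0,0,0,50],[0,1,-60,0,0,0,50],[0,20,-100,0,0,0,50],[0,50,-140,0,0,0,50],[0,50,-140,0,0,0,50],[0,50,-140,0,0,0,50]]'
python3 - <<'E'
from h import *
s=state();print(s['eef_pos'])
for n in("wrist","scene","top"): cv2.imwrite(f"pics/{n}5.png",grab_frame(n)[:,:,::-1])
w=cv2.resize(cv2.imread("pics/wrist5.png")[0:280,225:415],None,fx=2,fy=2); s=cv2.resize(cv2.imread("pics/scene5.png")[190:260,220:380],None,fx=2.6,fy=2.6,interpolation=cv2.INTER_CUBIC);t=cv2.resize(cv2.imread("pics/top5.png")[90:260,180:500],(416,221))
im=np.zeros((560,380+416,3),np.uint8);im[:,:380]=w;im[:182,380:]=s;im[200:421,380:]=t;cv2.imwrite("pics/c5.png",im)
E
```

```text
time: 20.7
eef_pos: [0.5419, -0.0812, 0.2214]
tcp_rot: [-3.128, 0.287, -0.003]
wrist_force: [0.2, 0.3, 0.5]
width: 0.0498
[ 0.54186082 -0.08123195  0.22135543]
```

View pics/c5.png

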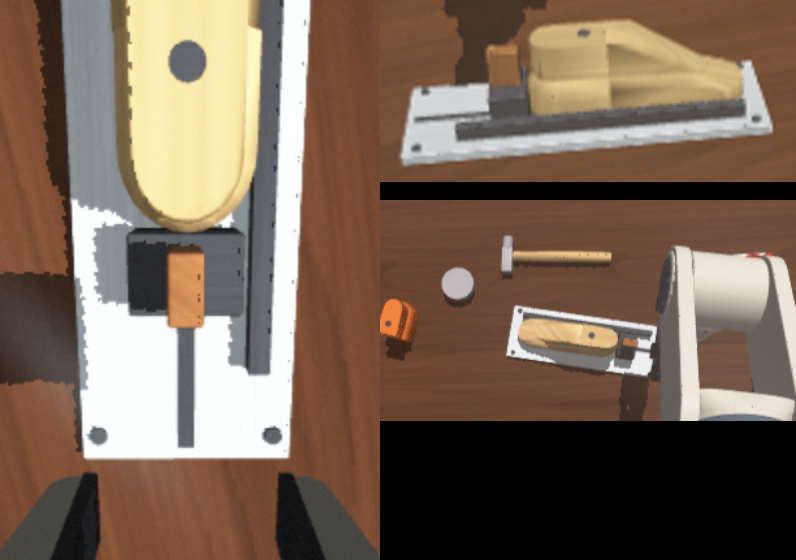

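The pad touches the heel, and nothing else has moved. One close look at the joint before handing in.

```bash
python3 -m inch '[[0,-40,-20,0,0,0,50],[0,-80,-20,0,0,0,50],[0,-80,-20,0,0,0,50],[0,-80,-20,0,0,0,50]]'
python3 - <<'E'
from h import *
im=grab_frame("wrist")[:,:,::-1]
cv2.imwrite("pics/w6.png",cv2.resize(im[20:220,240:400],None,fx=3,fy=3,interpolation=cv2.INTER_CUBIC))
E
```

```text
time: 21.25
eef_pos: [0.5553, -0.0012, 0.2391]
tcp_rot: [3.129, -0.281, -0.004]
wrist_force: [0.2, 0.3, -0.1]
width: 0.0501
```

View pics/w6.png

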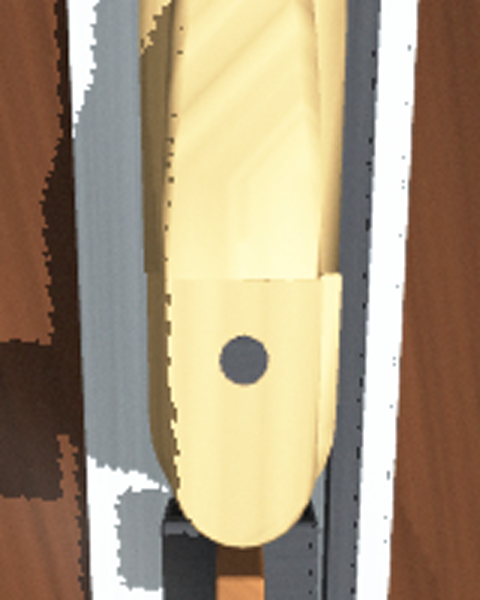

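```bash
python3 -c "
from cell import *
print(hand_in())"
```

```text
the job is handed in; nothing more can be done
None
```

The job is done and handed in, at about 21 s on the robot's clock. I drew the stop back until it hit its end. Then I stood the larger tan half on the plate behind the forepart, butted flat face to flat face, and brought the stop up to the heel.

**Seating:** I set the half against the fence, pressed it onto the forepart with about 10 N and let it rest on the plate. My first try at sliding it to the fence stuck on friction, so I lifted it about 2 mm and moved it across.

**Stop:** I pushed it against the heel with about 16 N. It had travelled about 80 mm, which matches the 0.080 expected.

**Last pictures:** They show no visible gap at the joint and the faces parallel. The pad is on the heel, the gripper is clear, and the hammer and tin are undisturbed. I did not re-check the small half and glue pot at the end, but the arm never touched them.

**Small disagreements:**
- The half sits about 1 mm off the forepart's centre line, towards the fence.
- The half met the forepart about 2 mm further along the jig than I had measured from the pictures. The stop's end position was off by the same amount, so I took it as a camera offset.

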